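# Stack the spacers on the arbor post

### The job

Set up the arbor: thread the three steel spacers onto its upright post, the widest first, then the middle one, then the narrowest, so that each lies flat, fully home on what is below it. Guide each one gently all the way down instead of letting it drop, never knock or force it against the post or its collar (feel for the post, it stands somewhere along the slot), and leave the thumb plane, the sanding block and the thread spool where they are.

Things in the scene. Friction and masses are not known exactly. Their poses are not given: they have to be found in the camera images.
- arbor: fixed arbor stand: grey plate 80 (x) x 130 (y) x 14 mm, a dark slot along its y axis; origin at the centre of its underside on the bench, z up. A rigid upright steel post is clamped in the slot, at x = 0 but anywhere from y = -10 to +10 mm; that place is not measured: feel or see it. It stays put. Never load it with more than 60 N
- slot_middle (a point): middle of the slot, on the plate's top, 14 mm above the underside. From the underside: the post's round dark collar, 38 mm wide, has its flat top (seat of the widest spacer) at 26 mm; its bare 14 mm shaft ends at 88 mm with a 1.5 mm chamfer. Home, the spacers' undersides are at 26, 42 and 58 mm. Steel on steel: meet shaft and seat at 20 mm/s or less
- wide_spacer: steel spacer ring, the widest: 50 mm outside diameter, 0.2 kg, 16 mm high, plain bore 16.4 mm right through, both faces flat and alike. Origin: centre of its underside as it first lies, z up along its axis; it first lies flat on the bench
- middle_spacer: steel spacer ring, the middle one: 42 mm outside diameter, 0.13 kg, 16 mm high, plain bore 16.4 mm right through, both faces flat and alike. Origin: centre of its underside as it first lies, z up along its axis; it first lies flat on the bench
- narrow_spacer: steel spacer ring, the narrowest: 34 mm outside diameter, 0.08 kg, 16 mm high, plain bore 16.4 mm right through, both faces flat and alike. Origin: centre of its underside as it first lies, z up along its axis; it first lies flat on the bench
- thumb_plane: small wooden thumb plane 22 x 66 x 26 mm, standing loose near the arbor; leave it alone. Origin: centre of its underside
- sanding_block: sanding block 42 x 85 x 28 mm, lying loose near the arbor; leave it alone. Origin: centre of its underside
- thread_spool: thread spool 29 mm wide and 40 mm high, standing loose; leave it alone. Origin: centre of its underside
Not all that is in view belongs to the job. What is shaped like the narrow_spacer but brown or orange is not meant.

How it is judged:
By the outcome, as a careful person would: the job done as asked, in the order asked, and still so for the second after the job is handed in, with the robot touching nothing.
It also fails if it takes over 67 s, if anything falls off the work surface, if the arm or the gripper's body presses on something with over 40 N, if the wrist force passes 120 N, or if a joint passes its speed limit or range.

### The arm

A 6-joint arm with a two-finger parallel gripper is mounted at the origin on a cart in front of the work surface, level with it; the furniture and walls round the work are solid. World frame = base frame: x ahead of the robot, y to its left, z up, the work surface at z = 0. Lengths are in m, angles in rad, forces in N, time in s.
With the tool pointing down it reaches from about 0.25 to 0.8 m from the base axis. Payload 8.5 kg.
Tool frame: the origin (TCP) lies midway between the tips of the shut fingers; the grasp point (between the pads) lies 19 mm behind it (env.pinch_z is the z of the grasp point in the tool frame, in m); z points along the fingers, y is the line along which they close (so a half turn about z gives the same grasp; the last joint's range is limited). The gripper opens to 85 mm and grips with 20 to 120 N. Pads are 22 mm wide; open, the fingers measure 114 mm over their backs; the gripper's body (76 mm by 85 mm) begins 54 mm behind the grasp point. The pads swing forward as they close: fully open they stand 13 mm farther back than shut.
Start: joints at [-1.148, 0.238, -0.013, 1.319, 0, 1.571], TCP at [0.215, -0.479, 0.231] pointing down, gripper open.
Joint ranges: [-2.66, 2.66], [-1.03, 1.9], [-1.14, 1.46], [-1.82, 2.27], [-1.45, 1.34], [-3.14, 3.14]. Speed limits (rad/s): [2.22, 2.22, 2.79, 3.14, 3.14, 3.14].

### API

Orientations are given as [roll, pitch, yaw] about the fixed x, y, z axes, in that order (R = Rz(yaw) Ry(pitch) Rx(roll)).
In Python, from workcell import env gives the robot as it stands. The module is installed in compiled form; this text tells all that it offers.
- The arm moves only by the shell command python3 -m inch 'ROWS' [OPENING] [FORCE]. ROWS is JSON, a list of rows, each a list of 4 numbers: the shift along the tool's x, y, z in m, then the turn about the tool's z in degrees. In form: [[x, y, z, roll], ...]. A call has exactly 5 rows; each row is the pose to reach, as a shift and turn from the pose commanded when the call began, along the tool's axes at that moment; what a row does not reach only later rows make up. A row lasts 1/10 s, in which the tool goes at most 50 mm and 8.59 degrees, less where a joint would pass 70% of its speed; a pose out of reach is approached as far as the arm can. A call with a gripper value outside its range is refused whole. OPENING is the closure, from -1 (fully open) to 1 (shut), set as the call begins (- or left out, the last holds). The fingers move at their own pace and stop on an object; FORCE is the grip in N (left out, the last holds). Time passes only in rows, so rows that repeat a pose let the fingers close, or fill a call up. It gives the time, the measured TCP pose, the force, the opening and the grip force at its end, in the units of the state.
- env.observe(): the state, without advancing time (a new reading comes with each control period).
- env.snapshot(name): name is "scene" or "side" or "wrist"; returns the picture (420x560x3 uint8, blue, green, red); there is no depth.
- env.camera_params(name): a dict with "K" (3x3 intrinsics, pixels), "rvec" (rotation vector, rad) and "tvec" (3), from world to camera coordinates, as OpenCV has them; the wrist camera has in their place "tool_from_camera" (4x4, takes a point from camera to tool coordinates, whose origin is the TCP and whose axes are the flange's). Camera axes: x right, y down, z forward; pixel columns grow to the right and rows downward; lengths in m; the calibration is good to about 2 mm. A picture is of the moment at which its call begins: read the wrist's pose just before it. camera_params takes no time and is no camera call.
- env.finish_job(): hands the job in; it is judged then, once.
Trained networks look in the newest picture that a camera, given by its name, has taken for a name from the list of things; names that differ only in an ending like _2 or _b are one class to them, and where a whole thing is asked for, a point or a joint stands for the part that bears it (a point fixed in the world has none). Each returns a list of dicts, best first, with "p" (0 to 1); they miss things now and then, are a little off and sometimes report something else, mostly with a low value. They report only what shows in the picture. A call takes as long as a camera call. They do not tell look-alikes from the thing itself.
- env.boxes_of(camera, name): "centre" ([x, y, z] in m, in the coordinates of the camera as it stood for that picture, good to about 4 mm: the middle of the surface that is visible of it).
- env.cut_out(camera, name): "region" (420x560 bool, what is visible of it).
The state is a dict: "clock": time; "qpos": joint angles; "joint_vel": joint speeds; "joint_efforts": joint torques, N m; "eef_pos": TCP position; "ee_rot": TCP orientation; "ft_force": force on the tool from outside, world axes, zero at the start; "ft_torque": the same for the moment, N m; "grip_width": finger opening in m; "grasp_force": force on a finger pad.
Only numpy, scipy, OpenCV 4.12 (cv2) and the standard library are available. Lean on these libraries where they do the work, as an engineer would, in place of code of your own. Each camera call takes 0.05 s, during which the arm holds its last target. There are 200 camera calls.

## Working session

There is one attempt and no reset: what is moved stays moved. The work goes in short steps, Python scripts to look and compute and a shell command to move; the robot and the scene stay as the last step left them, time stands still between calls to the robot, and variables do not carry over. Pictures are saved under pics/ and viewed, at most 12 in all, crops included, and the job is handed in when it is done.

```bash
mkdir -p pics; ls
cat > h.py <<'E'
from workcell import env
import numpy as np, cv2
from scipy.spatial.transform import Rotation as R
def cam2world(cam,p,st=None):
    c=env.camera_params(cam)
    if 'rvec' in c:
        M=cv2.Rodrigues(np.array(c['rvec'],float))[0]; return M.T@(np.array(p)-np.array(c['tvec']).ravel())
    T=np.array(c['tool_from_camera']); st=st or env.observe()
    return R.from_euler('xyz',st['ee_rot']).as_matrix()@(T[:3,:3]@p+T[:3,3])+np.array(st['eef_pos'])
def ray(cam,u,v,z,st=None):
    K=np.array(env.camera_params(cam)['K']); d=np.linalg.inv(K)@[u,v,1.]
    o=cam2world(cam,np.zeros(3),st); q=cam2world(cam,d,st)-o
    return o+q*(z-o[2])/q[2]
def proj(cam,P,st=None):
    c=env.camera_params(cam);P=np.array(P,float)
    if 'rvec' in c: p=cv2.Rodrigues(np.array(c['rvec'],float))[0]@P+np.array(c['tvec']).ravel()
    else:
        T=np.array(c['tool_from_camera']); st=st or env.observe()
        p=T[:3,:3].T@(R.from_euler('xyz',st['ee_rot']).as_matrix().T@(P-np.array(st['eef_pos']))-T[:3,3])
    q=np.array(c['K'])@p; return q[:2]/q[2]
E
python3 - <<'E'
from h import *
np.set_printoptions(precision=4,suppress=True)
s=env.observe(); print({k:np.round(v,3) for k,v in s.items()}, env.pinch_z)
for c in ('scene','side'):
    im=env.snapshot(c); cv2.imwrite(f'pics/{c}0.png',im)
    for n in ('arbor','wide_spacer','middle_spacer','narrow_spacer','thumb_plane','sanding_block','thread_spool'):
        for b in env.boxes_of(c,n):
            w=cam2world(c,b['centre']); print(c,n,round(b['p'],2),w,proj(c,w))
    print(c,cam2world(c,[0,0,0]))
print(env.camera_params('wrist'))
E
```

```text
pics
{'clock': np.float64(0.0), 'qpos': array([-1.148,  0.239, -0.014,  1.319, -0.   ,  1.571]), 'joint_vel': array([-0.001,  0.   , -0.001, -0.   , -0.001,  0.   ]), 'joint_efforts': array([ -0.   , -53.877,  34.644,   0.018,  -0.   ,  -0.   ]), 'eef_pos': array([ 0.215, -0.478,  0.231]), 'ee_rot': array([-3.14 ,  0.   ,  0.423]), 'ft_force': array([0.539, 0.071, 0.099]), 'ft_torque': array([-0.032,  0.037,  0.053]), 'grasp_force': np.float64(0.0), 'grip_width': np.float64(0.085)} -0.0187
scene arbor 0.87 [0.6145 0.0947 0.015 ] [280.3679 192.6423]
scene wide_spacer 0.85 [ 0.4509 -0.0597  0.0159] [381.7777 191.7161]
scene middle_spacer 0.58 [0.4617 0.2959 0.0147] [269.5557 277.7354]
scene narrow_spacer 0.77 [0.4823 0.1672 0.0116] [306.2984 237.4813]
scene narrow_spacer 0.66 [0.5163 0.1028 0.0128] [313.0918 214.2537]
scene narrow_spacer 0.62 [0.4467 0.0812 0.011 ] [346.5192 224.6979]
scene thumb_plane 0.82 [ 0.6767 -0.0917  0.0118] [310.8487 151.4732]
scene sanding_block 0.92 [0.6504 0.3115 0.0263] [192.7167 229.2148]
scene thread_spool 0.59 [0.5706 0.3724 0.0279] [194.9717 265.3941]

[... 405 characters left out ...]
 210.5712]
side narrow_spacer 0.53 [0.4433 0.0818 0.0143] [342.996  207.4324]
side thumb_plane 0.55 [ 0.6801 -0.0855  0.0137] [262.5808 156.1167]
side sanding_block 0.66 [0.6155 0.0952 0.0123] [266.9388 200.8141]
side sanding_block 0.59 [0.6513 0.3114 0.0266] [216.8521 259.6782]
side thread_spool 0.82 [0.5741 0.3783 0.0334] [243.8306 291.1761]
side [0.3724 0.8447 0.6178]
{'K': array([[311.3662,   0.    , 267.5943],
       [  0.    , 311.3662, 213.7519],
       [  0.    ,   0.    ,   1.    ]]), 'tool_from_camera': array([[ 0.0007, -0.9634, -0.2681,  0.0678],
       [ 1.    ,  0.0006,  0.0002,  0.0002],
       [ 0.    , -0.2681,  0.9634, -0.1433],
       [ 0.    ,  0.    ,  0.    ,  1.    ]])}
```

View pics/scene0.png

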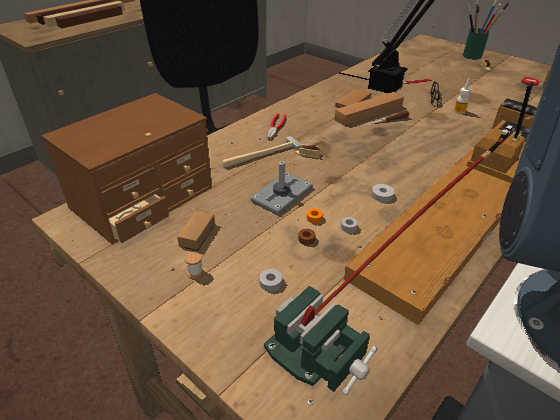

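Run:
```python
import cv2
im=cv2.imread('pics/side0.png'); c=im[120:320,180:400]; cv2.imwrite('pics/side0c.png',cv2.resize(c,None,fx=2.9,fy=2.9,interpolation=cv2.INTER_CUBIC))
im=cv2.imread('pics/scene0.png')
for n,(u,v) in dict(a=(306,237),b=(313,214),c=(346,225)).items(): print(n,im[int(v)-8:int(v)+9,int(u)-8:int(u)+9].reshape(-1,3).mean(0))
```

```text
a [36.32179931 62.4567474  97.34602076]
b [ 35.96885813 105.19377163 183.01730104]
c [110.29411765 126.10034602 142.10726644]
```

View pics/side0c.png

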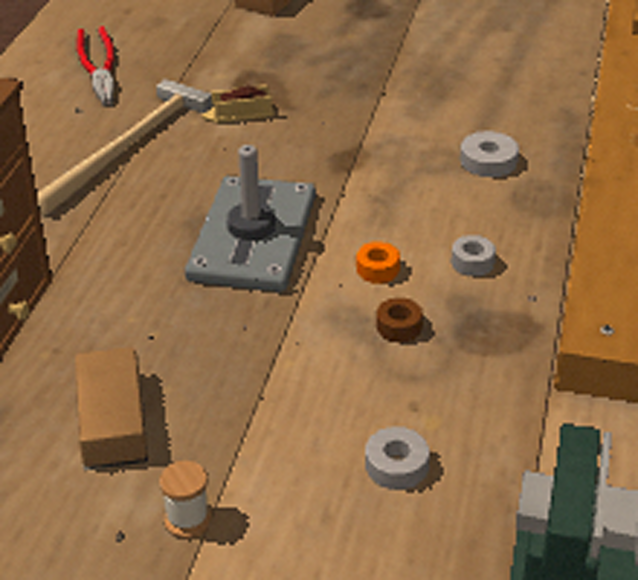

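The scene shows three grey steel rings: wide at (383,192), middle at (271,280) and narrow at (348,225). Orange (315,214) and brown (307,237) are decoys. The post top is at about (282,163) in the scene view, and (265.5,172) in the side view.

Run:
```python
from h import *
np.set_printoptions(precision=4,suppress=True)
print('post top',ray('scene',282,163.5,.088),ray('side',265.5,172,.088))
# board edge / bar points on z guesses
for z in (0,.03,.06,.1): print(z,'bar',ray('scene',400,232,z),ray('scene',460,173,z),'edge',ray('scene',372,245,z),'lever',ray('scene',527,85,z))
im=cv2.imread('pics/side0.png')
a=np.array([.215,-.479,.231]);b=np.array([.45,-.06,.2])
for t in np.linspace(0,1,9):
    P=a+(b-a)*t; p=proj('side',P);g=proj('side',[P[0],P[1],0]); cv2.line(im,tuple(int(x) for x in p),tuple(int(x) for x in g),(0,255,255),1)
cv2.imwrite('pics/side_path.png',im)
# ring centres from masks: fit top face at z=.016 via full silhouette compare
for c in('scene','side'):
  env.snapshot(c)
  for n in('wide_spacer','middle_spacer','narrow_spacer'):
    for r in env.cut_out(c,n)[:3]:
        m=r['region']; ys,xs=np.nonzero(m); cx,cy=xs.mean(),ys.mean()
        print(c,n,round(r['p'],2),cx,cy,m.sum(),ray(c,cx,cy,.010))
```

```text
post top [0.6159 0.0897 0.088 ] [0.6171 0.0904 0.088 ]
0 bar [0.3597 0.0146 0.    ] [ 0.3614 -0.2759  0.    ] edge [0.3808 0.0864 0.    ] lever [ 0.4217 -0.9408  0.    ]
0.03 bar [0.3466 0.0486 0.03  ] [ 0.3483 -0.2274  0.03  ] edge [0.3667 0.1167 0.03  ] lever [ 0.4056 -0.8589  0.03  ]
0.06 bar [0.3336 0.0825 0.06  ] [ 0.3351 -0.1789  0.06  ] edge [0.3526 0.1471 0.06  ] lever [ 0.3894 -0.7769  0.06  ]
0.1 bar [0.3162 0.1278 0.1   ] [ 0.3176 -0.1141  0.1   ] edge [0.3338 0.1875 0.1   ] lever [ 0.3678 -0.6676  0.1   ]
scene wide_spacer 0.72 381.6898734177215 193.3006329113924 316 [ 0.4515 -0.062   0.01  ]
scene middle_spacer 0.95 271.0025 279.2975 400 [0.4602 0.2938 0.01  ]
scene middle_spacer 0.42 196.0050352467271 230.4884189325277 993 [0.6584 0.2987 0.01  ]
scene narrow_spacer 0.64 314.4579439252336 215.13084112149534 214 [0.5144 0.1003 0.01  ]
scene narrow_spacer 0.62 348.46305418719214 224.48275862068965 203 [0.4447 0.0769 0.01  ]
scene narrow_spacer 0.54 306.6398305084746 236.41949152542372 236 [0.4848 0.1629 0.01  ]
side wide_spacer 0.64 348.69767441860466 172.74806201550388 258 [ 0.4504 -0.0646  0.01  ]
side middle_spacer 0.84 316.63744075829385 277.00710900473933 422 [0.4609 0.2947 0.01  ]
side middle_spacer 0.68 343.1294117647059 207.57647058823528 170 [0.4434 0.0767 0.01  ]
side narrow_spacer 0.65 342.69948186528495 207.2538860103627 193 [0.4445 0.0758 0.01  ]
side narrow_spacer 0.59 217.5079185520362 260.4841628959276 884 [0.6571 0.2982 0.01  ]
side narrow_spacer 0.57 309.9230769230769 210.16483516483515 182 [0.5137 0.103  0.01  ]
```

View pics/side_path.png

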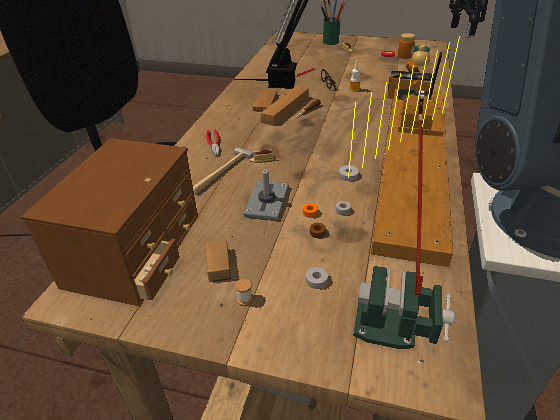

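The red-topped lever at side (437,55) stands close to the direct path, so I'll triangulate it before moving.

Run:
```python
from h import *
np.set_printoptions(precision=4,suppress=True)
def tri(a,b):
    L=[]
    for c,uv in(('scene',a),('side',b)):
        o=cam2world(c,np.zeros(3));d=ray(c,*uv,0)-o;L.append((o,d/np.linalg.norm(d)))
    A=sum(np.eye(3)-np.outer(d,d) for o,d in L);y=sum((np.eye(3)-np.outer(d,d))@o for o,d in L);return np.linalg.solve(A,y)
print('lever top',tri((530,81),(437,54)),'lever base',tri((516,133),(433,97)))
print('sidebar',ray('side',420,170,.06),'scene bar',ray('scene',430,203,.06))
s=env.observe();a=s['ee_rot'][2];Rm=R.from_euler('xyz',s['ee_rot']).as_matrix()
for P in([.46,-.40,.25],[.45,-.063,.2]): print(Rm.T@(np.array(P)-s['eef_pos']),np.degrees(a))
```

```text
lever top [ 0.284  -0.2555  0.2559] lever base [ 0.2729 -0.2549  0.1474]
sidebar [ 0.2871 -0.038   0.06  ] scene bar [ 0.3335 -0.0354  0.06  ]
[ 0.2554  0.0286 -0.0187] 24.224256566540532
[ 0.3845 -0.2829  0.0313] 24.224256566540532
```

```bash
cat >> h.py <<'E'
def rel(P,yaw=None):
    s=env.observe(); Rm=R.from_euler('xyz',s['ee_rot']).as_matrix()
    d=Rm.T@(np.array(P)-s['eef_pos']); t=0 if yaw is None else np.degrees(s['ee_rot'][2])-yaw
    print('t %.2f'%s['clock'],'rel mm',np.round(d*1000,1),'turn',round(t,1),'tcp',np.round(s['eef_pos'],4),'yaw',round(np.degrees(s['ee_rot'][2]),1),'F',np.round(s['ft_force'],1),'grip',np.round(s['grip_width'],4),np.round(s['grasp_force'],1))
E
python3 -m inch '[[0,0,-0.045,0],[0.02,-0.015,-0.085,0],[0.06,-0.04,-0.10,0],[0.10,-0.07,-0.10,0],[0.14,-0.10,-0.10,0]]'
python3 -m inch '[[0.04,-0.03,0,8],[0.08,-0.06,0,16],[0.12,-0.09,0,24],[0.16,-0.12,0,24],[0.20,-0.15,0,24]]'
python3 -c "
from h import *
rel([.445,-.063,.20],0)"
```

```text
clock: 1.7
eef_pos: [0.3027, -0.329, 0.3319]
ee_rot: [3.14, -0.001, 0.422]
ft_force: [1.0, 0.1, -0.4]
grip_width: 0.0856
grasp_force: 0.0
clock: 2.2
eef_pos: [0.4124, -0.1296, 0.3316]
ee_rot: [3.141, -0.001, 0.001]
ft_force: [0.5, -1.7, -1.0]
grip_width: 0.0851
grasp_force: 0.0
t 2.20 rel mm [ 32.7 -66.5 131.6] turn 0.1 tcp [ 0.4124 -0.1296  0.3316] yaw 0.1 F [ 0.5 -1.7 -1. ] grip 0.0851 0.0
```

```bash
python3 -m inch '[[0.015,-0.03,0.03,0],[0.033,-0.066,0.07,0],[0.033,-0.066,0.12,0],[0.033,-0.066,0.17,0],[0.033,-0.066,0.19,0]]'
python3 -m inch '[[0,0,0,0],[0,0,0,0],[0,0,0,0],[0,0,0,0],[0,0,0,0]]' | head -2
cat >> h.py <<'E'
def look(name,z,save=None,K=1):
    st=env.observe(); im=env.snapshot('wrist')
    if save: cv2.imwrite('pics/'+save,im)
    for r in env.cut_out('wrist',name)[:K]:
        ys,xs=np.nonzero(r['region']); (u,v),rad=cv2.minEnclosingCircle(np.c_[xs,ys].astype(np.float32))
        print(name,round(r['p'],2),'px',round(xs.mean(),1),round(ys.mean(),1),'n',len(xs),'world',ray('wrist',xs.mean(),ys.mean(),z,st).round(4))
    return st,im
E
python3 - <<'E'
from h import *
st,im=look('wide_spacer',.013,'w1.png')
rel([.445,-.063,.03],0)
E
```

```text
clock: 2.7
eef_pos: [0.4426, -0.0642, 0.1378]
ee_rot: [-3.141, 0.004, 0.005]
ft_force: [-0.1, 0.5, -0.3]
grip_width: 0.0855
grasp_force: 0.0
clock: 3.2
eef_pos: [0.4454, -0.0654, 0.1425]
wide_spacer 0.71 px 271.7 197.0 n 2295 world [ 0.4533 -0.0692  0.013 ]
t 3.30 rel mm [ -0.2  -2.3 112. ] turn 0.2 tcp [ 0.445  -0.0653  0.142 ] yaw 0.2 F [ 0.7  0.8 -0.4] grip 0.0856 0.0
```

View pics/w1.png

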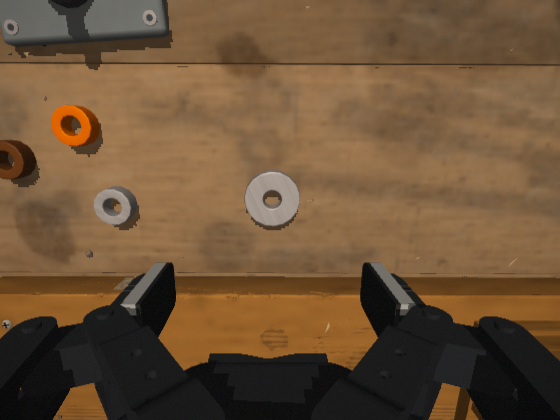

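Wrist view: wide ring centred at (272,198), finger midline at u≈268, and the board edge well behind it. The clearances are fine, so I'm descending.

```bash
python3 -m inch '[[0.004,0.002,0.03,0],[0.0083,0.0039,0.07,0],[0.0083,0.0039,0.10,0],[0.0083,0.0039,0.12,0],[0.0083,0.0039,0.125,0]]' | head -2
python3 -m inch '[[0,0,0.005,0],[0,0,0.010,0],[0,0,0.0135,0],[0,0,0.0135,0],[0,0,0.0135,0]]' | head -5
python3 - <<'E'
from h import *
rel([.4533,-.0692,.003],0)
look('wide_spacer',.013,'w2.png')
E
```

```text
clock: 3.8
eef_pos: [0.4516, -0.0688, 0.0146]
clock: 4.3
eef_pos: [0.4532, -0.069, 0.0032]
ee_rot: [3.142, -0.001, 0.004]
ft_force: [0.0, 0.8, 0.7]
grip_width: 0.0854
t 4.30 rel mm [0.1 0.2 0.2] turn 0.2 tcp [ 0.4532 -0.069   0.0032] yaw 0.2 F [0.  0.8 0.7] grip 0.0854 0.0
wide_spacer 0.78 px 267.6 275.1 n 8506 world [ 0.454  -0.0692  0.013 ]
```

View pics/w2.png

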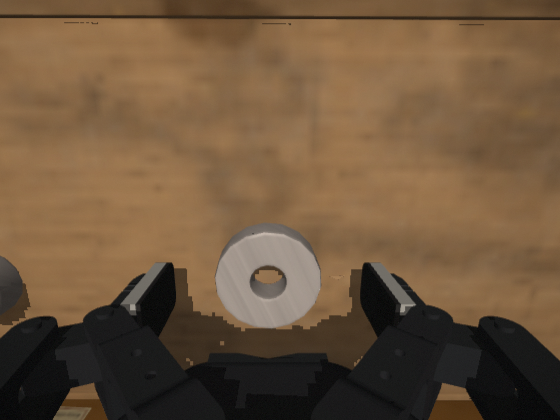

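The ring sits centred between the fingers (268,276). Closing, then lifting.

```bash
python3 -m inch '[[0,0,0,0],[0,0,0,0],[0,0,0,0],[0,0,0,0],[0,0,0,0]]' 1 40
python3 -m inch '[[0,0,0,0],[0,0,0,0],[0,0,-0.004,0],[0,0,-0.012,0],[0,0,-0.025,0]]'
python3 -m inch '[[0,0,-0.03,0],[0,0,-0.07,0],[0,0,-0.105,0],[0,0,-0.12,0],[0,0,-0.12,0]]'
python3 - <<'E'
from h import *
rel([.616,.09,.16],0)
look('wide_spacer',.16,'w3.png')
E
```

```text
clock: 4.9
eef_pos: [0.4531, -0.0691, 0.0033]
ee_rot: [3.141, -0.0, 0.004]
ft_force: [-2.5, 0.1, 9.1]
grip_width: 0.0477
grasp_force: 39.8
clock: 5.4
eef_pos: [0.4523, -0.0689, 0.0279]
ee_rot: [-3.141, 0.002, 0.004]
ft_force: [0.0, -0.0, -1.9]
grip_width: 0.0477
grasp_force: 41.6
clock: 5.9
eef_pos: [0.4543, -0.0692, 0.1503]
ee_rot: [3.141, -0.004, 0.004]
ft_force: [0.6, -1.2, -2.4]
grip_width: 0.048
grasp_force: 41.9
t 5.90 rel mm [ 162.4 -158.5   -9. ] turn 0.2 tcp [ 0.4543 -0.0692  0.1503] yaw 0.2 F [ 0.6 -1.2 -2.4] grip 0.048 41.9
wide_spacer 0.62 px 267.4 274.8 n 8343 world [ 0.4551 -0.0693  0.16  ]
```

View pics/w3.png

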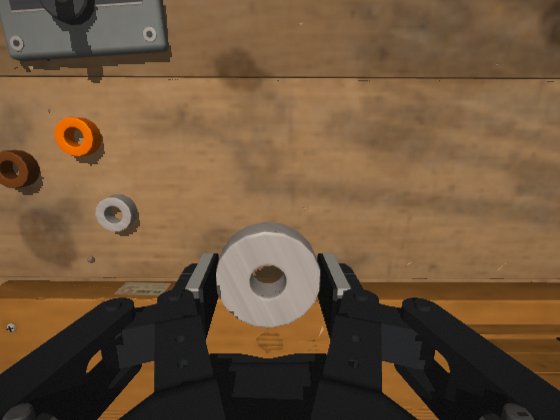

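```bash
python3 -m inch '[[0.015,-0.025,0,0],[0.035,-0.065,0,0],[0.06,-0.11,0.005,0],[0.08,-0.15,0.01,0],[0.086,-0.159,0.01,0]]' >/dev/null
python3 -m inch '[[0,0,0,0],[0,0,0,0],[0,0,0,0],[0,0,0,0],[0,0,0,0]]' >/dev/null
python3 - <<'E'
from h import *
rel([.616,.09,.14],0)
st,im=look('arbor',.014,'w4.png')
look('wide_spacer',.13)
cv2.imwrite('pics/w4c.png',cv2.resize(im[0:340,150:400],None,fx=1.75,fy=1.75,interpolation=cv2.INTER_CUBIC))
c=np.array(st['eef_pos']);
for x in(-.003,0,.003): print(x,[proj('wrist',c+[x+e,0,.0127],st).round(1) for e in(-.025,-.0082,.0082)],proj('wrist',c+[x,.025,.0127],st).round(1))
print('post', proj('wrist',[.616,.09,.088],st),proj('wrist',[.616,.09,.026],st))
E
```

```text
t 7.00 rel mm [ 79.1 -40.8  -0.4] turn 3.7 tcp [0.5397 0.0442 0.1383] yaw 3.7 F [-0.3 -0.5 -3.2] grip 0.0476 42.0
arbor 0.97 px 234.2 105.8 n 15960 world [0.622  0.0808 0.014 ]
wide_spacer 0.79 px 267.5 274.7 n 8245 world [0.5318 0.044  0.13  ]
-0.003 [array([262.6, 331.4]), array([264.8, 300.8]), array([267. , 269.2])] [212.4 281.3]
0 [array([263. , 326.1]), array([265.2, 295.2]), array([267.4, 263.2])] [212.5 275.4]
0.003 [array([263.4, 320.7]), array([265.6, 289.5]), array([267.8, 257.1])] [212.6 269.5]
post [201.42579245 107.33040022] [220.15511262 112.10631981]
```

View pics/w4c.png

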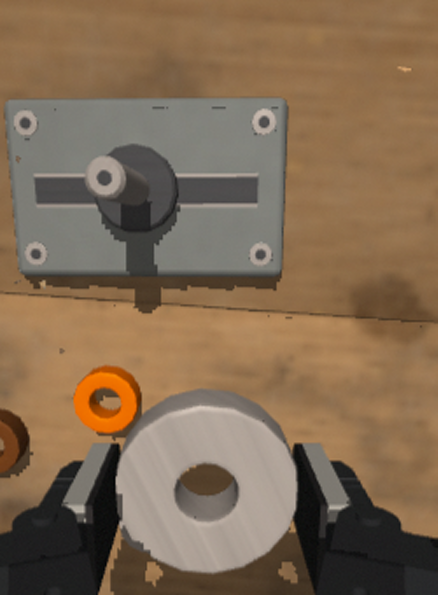

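The post top is at px (209.6,101.7), the collar at about (228,106), and the held ring's near edge at (269,326) with its hole's near edge at v≈298. The arm stopped short in y, which doesn't matter. Computing positions now.

Run:
```python
from h import *
st=env.observe(); Rm=R.from_euler('xyz',st['ee_rot']).as_matrix();c=np.array(st['eef_pos'])
p=ray('wrist',209.6,101.7,.088,st); q=ray('wrist',228,106,.026,st)
print('post',p.round(4),'collar',q.round(4))
for n,u,v in(('near',268.9,326.3),('hole',269,298.3),('L',216.9,278),('R',319.7,278)):
    r=ray('wrist',u,v,c[2]+.0127,st); print(n,(Rm.T@(r-c)*1000).round(1))
# plate corners screws -> plate yaw
a=[ray('wrist',150+x/1.75,y/1.75,.014,st)[:2].round(4) for x,y in((25,122),(264,121),(36,254),(260,254))]; print(a)
for z in(.088,): print('rel tool mm',(Rm.T@(p-c)*1000).round(1))
```

```text
post [0.6197 0.0856 0.088 ] collar [0.6212 0.0844 0.026 ]
near [-25.    0.8 -12.7]
hole [ -9.8   0.9 -12.7]
L [  0.3 -23.4 -11.9]
R [  1.1  24.1 -13.5]
[array([0.6459, 0.1381]), array([0.6529, 0.0297]), array([0.5872, 0.1341]), array([0.5945, 0.026 ])]
rel tool mm [ 82.3 -34.   51.2]
```

```bash
python3 -m inch '[[0.01,-0.008,0.005,0],[0.025,-0.02,0.015,0],[0.037,-0.03,0.025,0],[0.042,-0.034,0.032,0],[0.042,-0.034,0.034,0]]' >/dev/null
python3 -m inch '[[0,0,0,0],[0,0,0,0],[0,0,0,0],[0,0,0,0],[0,0,0,0]]' >/dev/null
python3 - <<'E'
from h import *
rel([.62,.085,.1013])
st=env.observe(); im=env.snapshot('wrist')
cv2.imwrite('pics/w5c.png',cv2.resize(im[90:340,190:345],None,fx=2.3,fy=2.3,interpolation=cv2.INTER_CUBIC))
E
```

```text
t 8.20 rel mm [ 40.5 -14.6   4.8] turn 0 tcp [0.581  0.0666 0.1054] yaw 5.2 F [ 0.5 -0.1 -1.9] grip 0.0476 42.0
```

View pics/w5c.png

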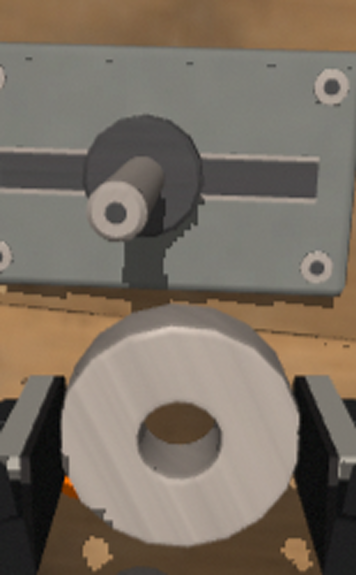

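The post top is at crop (116,212), i.e. px (240.4,182.2), and the ring's near edge is at v≈327. The y travel falls short and the yaw drifts, so I'm checking joint limits.

Run:
```python
from h import *
st=env.observe(); print(np.round(st['qpos'],3))
Rm=R.from_euler('xyz',st['ee_rot']).as_matrix();c=np.array(st['eef_pos'])
p=ray('wrist',240.4,182.2,.088,st); q=ray('wrist',190+143/2.3,90+177/2.3,.026,st)
print('post',p.round(4),(Rm.T@(p-c)*1000).round(1),'collar',q.round(4))
f=lambda x,y:(190+x/2.3,90+y/2.3)
for n,(x,y) in dict(near=(182,545),holenear=(180,478),holeL=(138,435),holeR=(222,435),L=(63,430),R=(299,430)).items():
    r=ray('wrist',*f(x,y),c[2]+.0127,st); print(n,(Rm.T@(r-c)*1000).round(1))
```

```text
[ 0.09   0.407 -0.1    1.065  0.046  3.141]
post [0.6196 0.0851 0.088 ] [ 40.1 -14.1  18. ] collar [0.6199 0.0847 0.026 ]
near [-25.4   1.  -12.7]
holenear [ -9.5   0.5 -12.7]
holeL [ -0.1  -8.  -12.3]
holeR [  0.4   8.9 -13.1]
L [  0.7 -23.2 -11.7]
R [  1.8  24.2 -13.8]
```

Joint 6 is at its limit (3.14), so I'm turning −40° to free it and rising a little first.

```bash
python3 -m inch '[[0,0,-0.01,-8],[0,0,-0.02,-16],[0,0,-0.02,-24],[0,0,-0.02,-32],[0,0,-0.02,-40]]' >/dev/null
python3 -m inch '[[0,0,0,0],[0,0,0,0],[0,0,0,0],[0,0,0,0],[0,0,0,0]]'
python3 - <<'E'
from h import *
rel([.6198,.085,.1013])
print(np.round(env.observe()['qpos'],3))
E
```

```text
clock: 9.25
eef_pos: [0.5811, 0.0658, 0.125]
ee_rot: [-3.106, -0.028, 0.788]
ft_force: [0.3, -0.5, -1.7]
grip_width: 0.048
grasp_force: 42.0
t 9.25 rel mm [40.2 14.8 24.4] turn 0 tcp [0.5811 0.0658 0.125 ] yaw 45.1 F [ 0.3 -0.5 -1.7] grip 0.048 42.0
[ 0.089  0.393 -0.067  1.112  0.046  2.442]
```

The reach limit left a 2.6° tool tilt. If I align the pad axis (tool y) with the tilt axis, the rings stay flat or pivot flat in the pads. Working out the turn for that.

Run:
```python
from h import *
st=env.observe();Rm=R.from_euler('xyz',st['ee_rot']).as_matrix();print(Rm.round(4))
a=np.degrees(np.arctan2(Rm[2,1],Rm[2,0]));print('turn to make tool y level:',a,'or',a-180, a+180)
for turn in(a,a-180 if a>0 else a+180):
    R2=Rm@R.from_euler('z',turn,degrees=True).as_matrix(); print(turn,R.from_matrix(R2).as_euler('xyz',degrees=True),R2[2].round(4))
```

```text
[[ 0.7051  0.7091 -0.0053]
 [ 0.7086 -0.7042  0.0453]
 [ 0.0283 -0.0357 -0.999 ]]
turn to make tool y level: -51.56823193712365 or -231.56823193712364 128.43176806287636
-51.56823193712365 [180.          -2.61270917  96.73961556] [ 0.0456 -0.     -0.999 ]
128.43176806287636 [180.           2.61270917 -83.26038444] [-0.0456  0.     -0.999 ]
```

```bash
python3 -m inch '[[0.003,0.01,0,-8],[0.007,0.022,0,-16],[0.011,0.034,0.002,-24],[0.015,0.045,0.01,-32],[0.015,0.0465,0.017,-40]]' >/dev/null
python3 -m inch '[[0,0,0,-6],[0,0,0,-11.5],[0,0,0,-11.5],[0,0,0,-11.5],[0,0,0,-11.5]]' >/dev/null
cat >> h.py <<'E'
def post(st,im,guess,z=.088):
    u,v=proj('wrist',[*guess,z],st).astype(int); w=30
    g=cv2.cvtColor(im,cv2.COLOR_BGR2GRAY)[v-w:v+w,u-w:u+w]
    cv2.imwrite('pics/post.png',cv2.resize(g,None,fx=8,fy=8))
    g4=cv2.resize(g,None,fx=4,fy=4,interpolation=cv2.INTER_CUBIC)
    c=cv2.HoughCircles(g4,cv2.HOUGH_GRADIENT,1,20,param1=120,param2=18,minRadius=32,maxRadius=64)
    print('hough',[] if c is None else [(round(float(x)/4+u-w,1),round(float(y)/4+v-w,1),round(float(r)/4,1)) for x,y,r in c[0][:4]],'pred',u,v)
    # dark dot inside bright
    m=(g4<130).astype(np.uint8); n,l,s,ce=cv2.connectedComponentsWithStats(m)
    for i in range(1,n):
        if 150<s[i][4]<2500 and abs(s[i][2]-s[i][3])<14: print('dot',ce[i][0]/4+u-w,ce[i][1]/4+v-w,s[i][2:5])
E
python3 - <<'E'
from h import *
rel([.6198,.0853,.1054]); st=env.observe(); print(np.round(st['ee_rot'],4),st['qpos'].round(2))
im=env.snapshot('wrist'); cv2.imwrite('pics/w6.png',im); post(st,im,(.6198,.0853))
cv2.imwrite('pics/w6c.png',cv2.resize(im[90:340,170:365],None,fx=2.3,fy=2.3,interpolation=cv2.INTER_CUBIC))
E
```

```text
t 10.25 rel mm [40.9 -0.1  3.3] turn 0 tcp [0.6246 0.0446 0.1069] yaw 96.6 F [ 0.1  0.1 -2. ] grip 0.0477 42.0
[ 3.1416 -0.0457  1.686 ] [0.05 0.47 0.02 1.12 0.05 1.5 ]
hough [(np.float64(267.6), np.float64(180.9), 12.8)] pred 267 181
dot 267.47019408502774 181.42906654343807 [  37   37 1082]
```

```bash
cat >> h.py <<'E'
def toolpt(u,v,zt):
    c=env.camera_params('wrist');T=np.array(c['tool_from_camera']);d=T[:3,:3]@np.linalg.inv(c['K'])@[u,v,1.];o=T[:3,3]
    return o+d*(zt-o[2])/d[2]
def plan(ringmid,post,zunder,zb=.0033):
    """tool-axis shift so that the ring's mid (tool xy) stands over post xy with its underside at zunder"""
    st=env.observe();Rm=R.from_euler('xyz',st['ee_rot']).as_matrix();c=np.array(st['eef_pos'])
    m=c+Rm@np.array([*ringmid,zb-.008]); b=c+Rm@np.array([*ringmid,zb])
    d=np.array([post[0]-m[0],post[1]-m[1],zunder-b[2]]); print('shift mm',(Rm.T@d*1000).round(1),'down10 =',(Rm.T@[0,0,-10]).round(2))
E
python3 - <<'E'
from h import *
f=lambda x,y:(190+x/2.3,90+y/2.3)
for n,(x,y) in dict(near=(182,545),holenear=(180,478),holeL=(138,435),holeR=(222,435),L=(63,430),R=(299,430)).items(): print(n,(toolpt(*f(x,y),-.0127)*1000).round(1))
st=env.observe();p=ray('wrist',267.5,181.4,.088,st);print('post',p)
plan((-.0013,.0005),p,.092); plan((-.0013,.0005),p,.026)
E
```

```text
near [-25.6   0.8 -12.7]
holenear [ -9.7   0.4 -12.7]
holeL [ -0.   -8.1 -12.7]
holeR [ -0.    8.8 -12.7]
L [  1.1 -23.1 -12.7]
R [  1.1  24.2 -12.7]
post [0.61986875 0.08506154 0.088     ]
shift mm [41.8 -0.5 13.4] down10 = [-0.46 -0.    9.99]
shift mm [38.7 -0.5 79.4] down10 = [-0.46 -0.    9.99]
```

```bash
python3 -m inch '[[0.010,-0.0001,0,0],[0.024,-0.0003,0,0],[0.036,-0.0005,0,0],[0.0418,-0.0005,0,0],[0.0418,-0.0005,0,0]]' >/dev/null
python3 -m inch '[[0,0,0.004,0],[0,0,0.008,0],[0,0,0.011,0],[0,0,0.0125,0],[0,0,0.0132,0]]' | grep ft
python3 - <<'E'
from h import *
rel([.6198,.0851,.1054])
plan((-.0013,.00045),(.61987,.08506),.092)
E
python3 -m inch '[[-0.0001,0,0.0015,0],[-0.0002,0,0.003,0],[-0.0002,0,0.0045,0],[-0.0003,0,0.006,0],[-0.0003,0,0.007,0]]'
```

```text
ft_force: [0.1, 0.5, -1.5]
t 11.30 rel mm [ -0.7   0.6 -10.3] turn 0 tcp [0.619  0.0862 0.0952] yaw 96.7 F [ 0.1  0.5 -1.5] grip 0.0477 42.0
shift mm [ 0.3  0.2 -0.2] down10 = [-0.46  0.    9.99]
clock: 11.8
eef_pos: [0.6191, 0.0865, 0.0883]
ee_rot: [-3.142, -0.046, 1.688]
ft_force: [0.1, 0.6, -2.7]
grip_width: 0.0477
grasp_force: 42.0
```

No contact, so the bore appears to be over the post. I'll descend gently with a force check between calls.

```bash
cat > ok.py <<'E'
from h import *
import sys
s=env.observe();F=np.array(s['ft_force']);print('t %.2f'%s['clock'],np.round(s['eef_pos'],4),'F',F.round(1),'M',np.round(s['ft_torque'],2))
sys.exit(bool(np.hypot(F[0],F[1])>5 or F[2]>4))
E
D='-m inch'
python3 -m inch '[[-0.0001,0,0.0015,0],[-0.0001,0,0.003,0],[-0.0002,0,0.0045,0],[-0.0003,0,0.006,0],[-0.0004,0,0.008,0]]' >/dev/null; python3 ok.py &&
python3 -m inch '[[-0.0001,0,0.002,0],[-0.0002,0,0.004,0],[-0.0003,0,0.006,0],[-0.0004,0,0.008,0],[-0.0005,0,0.009,0]]' >/dev/null; python3 ok.py &&
python3 -m inch '[[-0.0001,0,0.002,0],[-0.0002,0,0.004,0],[-0.0003,0,0.006,0],[-0.0004,0,0.008,0],[-0.0004,0,0.009,0]]' >/dev/null; python3 ok.py
```

```text
t 12.30 [0.6192 0.0865 0.0804] F [-0.3 -0.3 -2.3] M [-0.06 -0.09 -0.06]
t 12.80 [0.619  0.0864 0.0712] F [ 0.7 -0.8 -1.7] M [-0.07 -0.02  0.01]
t 13.30 [0.619  0.0864 0.0622] F [ 0.2  0.3 -2.4] M [-0.08 -0.03 -0.04]
```

```bash
python3 -m inch '[[-0.0001,0,0.002,0],[-0.0002,0,0.004,0],[-0.0003,0,0.006,0],[-0.0004,0,0.008,0],[-0.0004,0,0.0095,0]]' >/dev/null; python3 ok.py &&
python3 -m inch '[[-0.0001,0,0.002,0],[-0.0002,0,0.004,0],[-0.0003,0,0.006,0],[-0.0004,0,0.008,0],[-0.0005,0,0.0095,0]]' >/dev/null; python3 ok.py &&
python3 -m inch '[[-0.0001,0,0.002,0],[-0.0002,0,0.004,0],[-0.0003,0,0.0055,0],[-0.0004,0,0.007,0],[-0.0004,0,0.008,0]]' >/dev/null; python3 ok.py &&
python3 -m inch '[[-0.0001,0,0.001,0],[-0.0001,0,0.002,0],[-0.0001,0,0.003,0],[-0.0002,0,0.004,0],[-0.0002,0,0.0045,0]]' >/dev/null; python3 ok.py
```

```text
t 13.80 [0.6191 0.0864 0.0528] F [ 0.5 -0.4 -2.1] M [-0.05  0.01  0.03]
t 14.30 [0.6191 0.0864 0.0433] F [-0.5  0.3 -1.5] M [-0.11  0.03 -0.01]
t 14.80 [0.6191 0.0863 0.0353] F [-0.3  0.1 -2. ] M [-0.1  -0.   -0.02]
t 15.30 [0.6191 0.0863 0.0308] F [ 0.4 -0.3 -2.1] M [-0.08  0.04  0.01]
```

Almost at the seat. Moving in small steps at a lighter grip, so the ring can level itself.

```bash
python3 -m inch '[[0,0,0.0003,0],[0,0,0.0006,0],[-0.0001,0,0.0009,0],[-0.0001,0,0.0012,0],[-0.0001,0,0.0015,0]]' - 20 >/dev/null; python3 ok.py &&
python3 -m inch '[[0,0,0.0002,0],[0,0,0.0004,0],[0,0,0.0006,0],[0,0,0.0008,0],[0,0,0.001,0]]' >/dev/null; python3 ok.py
```

```text
t 15.80 [0.6192 0.0866 0.0298] F [-2.2  1.9  3.2] M [ 0.31  0.33 -0.05]
t 16.30 [0.6193 0.0868 0.0294] F [-4.2  1.4 12. ] M [0.36 0.87 0.03]
```

Seated with about 14 N. Releasing, rising, then looking.

```bash
python3 -m inch '[[0,0,0,0],[0,0,0,0],[0,0,0,0],[0,0,0,0],[0,0,0,0]]' -0.7 >/dev/null; python3 ok.py
python3 -m inch '[[0,0,-0.005,0],[0.001,0,-0.025,0],[0.003,0,-0.06,0],[0.005,0,-0.095,0],[0.005,0,-0.11,0]]' -1
python3 - <<'E'
from h import *
look('wide_spacer',.042,'w7.png'); rel([.461,.294,.15])
for c in('scene','side'):
    env.snapshot(c)
    for b in env.boxes_of(c,'wide_spacer')[:2]: print(c,round(b['p'],2),cam2world(c,b['centre']).round(4))
E
```

```text
t 16.80 [0.6191 0.0863 0.0283] F [-0.3 -0.8 -0.6] M [-0.05 -0.02 -0.01]
clock: 17.3
eef_pos: [0.6205, 0.0866, 0.1425]
ee_rot: [3.137, -0.046, 1.689]
ft_force: [0.9, 0.4, 0.3]
grip_width: 0.0854
grasp_force: 0.0
t 17.40 rel mm [ 225.  -134.3    1.3] turn 0 tcp [0.6207 0.0865 0.1417] yaw 96.7 F [0.1 0.1 0.1] grip 0.0853 0.0
scene 0.87 [0.6101 0.0957 0.0421]
side 0.67 [0.6134 0.0927 0.0397]
```

View pics/w7.png

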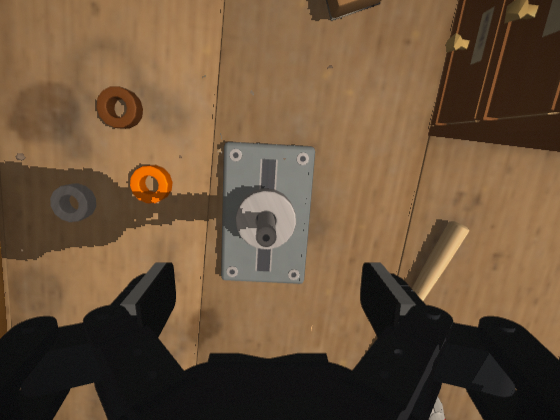

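The wide ring is home on the collar at (266,220), concentric with the post. Now to the middle spacer.

```bash
python3 -m inch '[[0.03,-0.018,0,0],[0.07,-0.042,0,0],[0.11,-0.067,0,0],[0.15,-0.091,0.003,0],[0.19,-0.115,0.005,0]]' >/dev/null
python3 -m inch '[[0.02,-0.012,0.003,0],[0.030,-0.018,0.006,0],[0.030,-0.018,0.006,0],[0.030,-0.018,0.006,0],[0.030,-0.018,0.006,0]]' >/dev/null
cat >> h.py <<'E'
def ringfit(name,z):
    st=env.observe(); im=env.snapshot('wrist'); r=env.cut_out('wrist',name); out=[]
    for q in r[:3]:
        ys,xs=np.nonzero(q['region']); o=ray('wrist',xs.mean(),ys.mean(),z,st); out.append(o)
        print(name,round(q['p'],2),round(xs.mean(),1),round(ys.mean(),1),len(xs),o.round(4))
    return st,im,out
E
python3 - <<'E'
from h import *
st,im,o=ringfit('middle_spacer',.012); cv2.imwrite('pics/w8.png',im)
rel([*o[0][:2],.0145])
for z in(.05,.09):print('vise',ray('side',358,290,z),ray('scene',300,295,z))
E
```

```text
middle_spacer 0.94 267.5 206.9 1589 [0.4614 0.2934 0.012 ]
t 18.70 rel mm [-7.000e-01 -1.000e-01  1.231e+02] turn 0 tcp [0.4621 0.2886 0.1375] yaw 96.6 F [ 0.3  0.6 -0. ] grip 0.0855 0.0
vise [0.38176443 0.34316862 0.05      ] [0.37901826 0.31424564 0.05      ]
vise [0.38110383 0.37850396 0.09      ] [0.35861699 0.34171272 0.09      ]
```

```bash
python3 -m inch '[[0,0,0.03,0],[-0.0007,0,0.07,0],[-0.0007,0,0.10,0],[-0.0007,0,0.118,0],[-0.0007,0,0.123,0]]' -0.5 >/dev/null
python3 -m inch '[[0,0,0.004,0],[0,0,0.008,0],[0,0,0.0085,0],[0,0,0.0085,0],[0,0,0.0085,0]]' >/dev/null
python3 - <<'E'
from h import *
st,im,o=ringfit('middle_spacer',.013); cv2.imwrite('pics/w9.png',im)
rel([*o[0][:2],.0033])
E
```

```text
middle_spacer 0.8 266.8 273.3 5629 [0.4607 0.2943 0.013 ]
t 19.80 rel mm [-0.7 -0.2  3.3] turn 0 tcp [0.4608 0.2949 0.0067] yaw 96.7 F [ 0.5 -0.1  0.5] grip 0.0637 0.0
```

```bash
python3 -m inch '[[-0.0002,0,0.0015,0],[-0.0007,0,0.003,0],[-0.0007,0,0.003,0],[-0.0007,0,0.003,0],[-0.0007,0,0.003,0]]' >/dev/null; python3 ok.py
python3 -m inch '[[0,0,0,0],[0,0,0,0],[0,0,0,0],[0,0,0,0],[0,0,0,0]]' 1 40 
python3 -c "
from h import *
env.observe(); rel([.4607,.2943,.1033])"
python3 -m inch '[[0,0,-0.002,0],[0,0,-0.008,0],[0,0,-0.02,0],[0,0,-0.045,0],[0,0,-0.085,0]]'
```

```text
t 20.30 [0.4607 0.2942 0.0031] F [-0.5  0.2 -0.3] M [-0.06 -0.03 -0.03]
clock: 20.8
eef_pos: [0.4607, 0.2942, 0.0036]
ee_rot: [3.141, -0.046, 1.688]
ft_force: [-1.4, -1.0, 6.1]
grip_width: 0.0399
grasp_force: 39.8
t 20.80 rel mm [  4.6   0.  -99.6] turn 0 tcp [0.4607 0.2942 0.0036] yaw 96.7 F [-1.4 -1.   6.1] grip 0.0399 39.8
clock: 21.3
eef_pos: [0.4598, 0.2896, 0.088]
ee_rot: [-3.138, -0.044, 1.688]
ft_force: [1.0, 0.4, -0.4]
grip_width: 0.04
grasp_force: 40.6
```

```bash
python3 -m inch '[[0,0,-0.035,0],[-0.03,0.015,-0.06,0],[-0.07,0.036,-0.062,0],[-0.11,0.057,-0.062,0],[-0.15,0.078,-0.06,0]]' >/dev/null
python3 -m inch '[[-0.04,0.02,0,0],[-0.08,0.041,0,0],[-0.105,0.053,0.012,0],[-0.1117,0.0572,0.026,0],[-0.1117,0.0572,0.029,0]]' >/dev/null
python3 -m inch '[[0,0,0,0],[0,0,0,0],[0,0,0,0],[0,0,0,0],[0,0,0,0]]' >/dev/null
cat >> h.py <<'E'
def edges(im,u=268,v0=225,v1=345):
    g=cv2.GaussianBlur(cv2.cvtColor(im,cv2.COLOR_BGR2GRAY),(5,1),0)[v0:v1,u].astype(float); d=np.convolve(g,[1,1,0,-1,-1],'same')
    print('col',[(v0+i,int(d[i])) for i in range(3,len(d)-3) if abs(d[i])>40 and abs(d[i])==max(abs(d[i-3:i+4]))])
def redges(im,v,u0=190,u1=345):
    g=cv2.cvtColor(im,cv2.COLOR_BGR2GRAY)[v-1:v+2,u0:u1].mean(0); d=np.convolve(g,[1,1,0,-1,-1],'same')
    print('row',v,[(u0+i,int(d[i])) for i in range(3,len(d)-3) if abs(d[i])>40 and abs(d[i])==max(abs(d[i-3:i+4]))])
E
python3 - <<'E'
from h import *
w=cv2.imread('pics/w6.png'); print('wide'); edges(w); redges(w,280)
rel([.6198,.0853,.1054]); st=env.observe()
im=env.snapshot('wrist'); cv2.imwrite('pics/w10.png',im); print('mid'); edges(im); redges(im,280); post(st,im,(.6198,.0853))
E
```

```text
wide
col [(231, 181), (259, -175), (264, 80), (283, -125), (305, 164), (327, -92)]
row 280 [(202, -101), (216, 149), (249, -40), (258, 78), (277, -74), (286, 40), (319, -139), (333, 104)]
t 22.80 rel mm [39.9 -1.7  4.1] turn 0 tcp [0.6262 0.0458 0.1076] yaw 96.8 F [ 0.8  0.5 -0.7] grip 0.0403 40.6
mid
col [(238, 185), (257, -174), (263, 93), (283, -132), (296, 43), (308, 168), (319, -100)]
row 280 [(198, 95), (211, -102), (224, 139), (249, -43), (258, 90), (278, -83), (286, 40), (311, -131), (324, 109), (337, -99)]
hough [(np.float64(264.6), np.float64(174.6), 12.9), (np.float64(264.6), np.float64(183.1), 10.5)] pred 264 182
dot 264.3958333333333 183.10347985347985 [  36   38 1092]
dot 238.25091130012152 199.59720534629406 [ 59  57 823]
```

```bash
cat >> h.py <<'E'
def flatplan(nv,rad,postpx,zb,zunder,hv=None,uc=267.5):
    """ring lies flat in the world, underside zb below TCP; near edge of its top face at (uc,nv), face radius rad"""
    st=env.observe();Rm=R.from_euler('xyz',st['ee_rot']).as_matrix();c=np.array(st['eef_pos']);h=Rm[:2,0]/np.linalg.norm(Rm[:2,0])
    e=[]
    for v,r in((nv,rad),(hv,.0085)):
        if v: e.append(ray('wrist',uc,v,c[2]-zb+.016,st)[:2]+r*h); print('centre tool mm',((e[-1]-c[:2])@h*1000).round(2))
    e=np.mean(e,0); p=ray('wrist',*postpx,.088,st)[:2]; print('post',p.round(4))
    print('shift mm',(Rm.T@np.array([*(p-e),zunder-(c[2]-zb)])*1000).round(1))
E
python3 - <<'E'
from h import *
flatplan(319,.020,(264.0,182.7),.0036,.094,296)
E
```

```text
centre tool mm -1.29
centre tool mm -0.78
post [0.6196 0.0851]
shift mm [40.6 -1.9 11.8]
```

```bash
python3 -m inch '[[0.010,-0.0005,0,0],[0.024,-0.001,0,0],[0.036,-0.0019,0,0],[0.0406,-0.0019,0,0],[0.0406,-0.0019,0,0]]' >/dev/null
python3 -m inch '[[0,0,0.004,0],[0,0,0.008,0],[0,0,0.0105,0],[0,0,0.0115,0],[0,0,0.0118,0]]' >/dev/null; python3 ok.py &&
python3 -m inch '[[-0.0001,0,0.0015,0],[-0.0002,0,0.003,0],[-0.0002,0,0.0045,0],[-0.0003,0,0.006,0],[-0.0003,0,0.0075,0]]' >/dev/null; python3 ok.py &&
python3 -m inch '[[-0.0001,0,0.0015,0],[-0.0001,0,0.003,0],[-0.0002,0,0.0045,0],[-0.0003,0,0.006,0],[-0.0004,0,0.008,0]]' >/dev/null; python3 ok.py &&
python3 -m inch '[[-0.0001,0,0.002,0],[-0.0002,0,0.004,0],[-0.0003,0,0.006,0],[-0.0004,0,0.008,0],[-0.0005,0,0.0095,0]]' >/dev/null; python3 ok.py &&
python3 -m inch '[[-0.0001,0,0.002,0],[-0.0002,0,0.004,0],[-0.0003,0,0.006,0],[-0.0004,0,0.008,0],[-0.0004,0,0.0095,0]]' >/dev/null; python3 ok.py
```

```text
t 23.85 [0.6194 0.0855 0.0969] F [ 0.8 -0.8 -1.7] M [0.   0.02 0.03]
t 24.35 [0.6195 0.0858 0.0896] F [-0.3  0.1 -0.8] M [-0.04  0.01  0.03]
t 24.85 [0.6195 0.0858 0.0816] F [-0.3  0.4 -2.6] M [-0.03 -0.01 -0.06]
t 25.35 [0.6194 0.0857 0.0719] F [ 0.1 -0.5 -1.2] M [-0.   -0.01 -0.01]
t 25.85 [0.6195 0.0857 0.0624] F [-0.1  0.6 -1.1] M [-0.03  0.01 -0.01]
```

```bash
python3 -m inch '[[-0.0001,0,0.002,0],[-0.0002,0,0.004,0],[-0.0003,0,0.006,0],[-0.0004,0,0.0075,0],[-0.0004,0,0.009,0]]' >/dev/null; python3 ok.py &&
python3 -m inch '[[0,0,0.001,0],[-0.0001,0,0.002,0],[-0.0001,0,0.003,0],[-0.0002,0,0.0045,0],[-0.0003,0,0.0058,0]]' >/dev/null; python3 ok.py &&
python3 -m inch '[[0,0,0.0004,0],[0,0,0.0008,0],[-0.0001,0,0.0012,0],[-0.0001,0,0.0016,0],[-0.0001,0,0.002,0]]' - 20 >/dev/null; python3 ok.py &&
python3 -m inch '[[0,0,0.0003,0],[0,0,0.0006,0],[0,0,0.0009,0],[0,0,0.0009,0],[0,0,0.0009,0]]' >/dev/null; python3 ok.py
```

```text
t 26.35 [0.6195 0.0858 0.0535] F [-1.   0.6 -0.9] M [-0.03  0.    0.01]
t 26.85 [0.6195 0.0857 0.0477] F [-0.3 -0.3 -1.7] M [-0.07 -0.01  0.02]
t 27.35 [0.6196 0.0857 0.0459] F [-1.2  0.  -0.2] M [-0.05  0.02  0.03]
t 27.85 [0.6196 0.0858 0.0456] F [-2.6 -0.6  5.8] M [-0.08  0.49  0.04]
```

```bash
python3 -m inch '[[0,0,0,0],[0,0,0,0],[0,0,0,0],[0,0,0,0],[0,0,0,0]]' -0.6 >/dev/null; python3 ok.py
python3 -m inch '[[0,0,-0.005,0],[0.001,0,-0.025,0],[0.003,0,-0.06,0],[0.004,0,-0.09,0],[0.005,-0.02,-0.1,0]]' -0.6 >/dev/null
python3 -m inch '[[0,-0.04,0,0],[0.001,-0.085,0,0],[0.003,-0.125,0,0],[0.006,-0.15,0,0],[0.006,-0.153,0,0]]' >/dev/null
python3 -m inch '[[0,0,0,0],[0,0,0,0],[0,0,0,0],[0,0,0,0],[0,0,0,0]]' >/dev/null
python3 - <<'E'
from h import *
st,im,o=ringfit('narrow_spacer',.012); cv2.imwrite('pics/w11.png',im)
rel([.4467,.0715,.0145])
for r in env.cut_out('wrist','narrow_spacer'): print(im[r['region']].mean(0).round())
E
```

```text
t 28.35 [0.6195 0.0858 0.0448] F [0.1 1.  0.2] M [-0.1   0.02  0.01]
narrow_spacer 0.8 264.0 208.1 984 [0.4438 0.0738 0.012 ]
narrow_spacer 0.66 344.2 189.4 1060 [0.5138 0.0995 0.012 ]
narrow_spacer 0.66 324.0 114.7 1035 [0.4855 0.1611 0.012 ]
t 29.95 rel mm [ -6.3  -0.4 130.5] turn 0 tcp [0.4471 0.0719 0.1451] yaw 96.7 F [0.2 0.1 0.2] grip 0.0682 0.0
[132. 143. 156.]
[  8. 108. 206.]
[ 38.  71. 118.]
```

```bash
python3 -m inch '[[0,-0.001,0.03,0],[-0.001,-0.003,0.07,0],[-0.003,-0.003,0.105,0],[-0.0037,-0.003,0.125,0],[-0.0037,-0.003,0.130,0]]' -0.35 >/dev/null
python3 -m inch '[[-0.0001,0,0.004,0],[-0.0003,0,0.007,0],[-0.0003,0,0.007,0],[-0.0003,0,0.007,0],[-0.0003,0,0.007,0]]' >/dev/null
python3 - <<'E'
from h import *
st,im,o=ringfit('narrow_spacer',.013); cv2.imwrite('pics/w12.png',im)
rel([*o[0][:2],.0033])
E
```

```text
narrow_spacer 0.9 385.9 91.8 4867 [0.485  0.1615 0.013 ]
narrow_spacer 0.84 267.8 268.2 3455 [0.4442 0.075  0.013 ]
narrow_spacer 0.83 417.3 234.9 4287 [0.5129 0.1002 0.013 ]
t 31.10 rel mm [81.9 51.   9.2] turn 0 tcp [0.444  0.0738 0.0087] yaw 96.7 F [-0.  -0.2  1. ] grip 0.0574 0.0
```

```bash
python3 -m inch '[[0.0005,0.0001,0.002,0],[0.001,0.0003,0.004,0],[0.001,0.0003,0.0052,0],[0.001,0.0003,0.0052,0],[0.001,0.0003,0.0052,0]]' >/dev/null; python3 ok.py
python3 -m inch '[[0,0,0,0],[0,0,0,0],[0,0,0,0],[0,0,0,0],[0,0,0,0]]' 1 40
python3 -m inch '[[0,0,-0.002,0],[0,0,-0.008,0],[0,0,-0.025,0],[0,0,-0.06,0],[0,0,-0.10,0]]'
```

```text
t 31.60 [0.4438 0.075  0.003 ] F [ 0.2 -0.2 -1. ] M [-0.04  0.04  0.04]
clock: 32.1
eef_pos: [0.4439, 0.075, 0.0035]
ee_rot: [3.141, -0.046, 1.688]
ft_force: [-0.6, -0.1, 5.9]
grip_width: 0.0321
grasp_force: 39.2
clock: 32.6
eef_pos: [0.4433, 0.0703, 0.1037]
ee_rot: [-3.139, -0.046, 1.688]
ft_force: [1.6, -0.1, 0.1]
grip_width: 0.032
grasp_force: 39.9
```

```bash
python3 -m inch '[[-0.005,0.02,-0.015,0],[-0.016,0.06,-0.02,0],[-0.027,0.10,-0.02,0],[-0.038,0.145,-0.015,0],[-0.0465,0.177,-0.0054,0]]' >/dev/null
python3 -m inch '[[0,0,0,0],[0,0,0,0],[0,0,0,0],[0,0,0,0],[0,0,0,0]]' >/dev/null
python3 - <<'E'
from h import *
rel([.6198,.0853,.1054]); st=env.observe()
im=env.snapshot('wrist'); cv2.imwrite('pics/w13.png',im); edges(im); redges(im,280); post(st,im,(.6198,.0853))
E
```

```text
t 33.60 rel mm [40.5 -0.6  3.6] turn 0 tcp [0.6251 0.0451 0.1072] yaw 96.8 F [-0.2 -0.1 -0.7] grip 0.0322 40.0
col [(247, 176), (255, -162), (263, 84), (283, -124), (307, 166), (312, -78)]
row 280 [(196, -177), (209, 102), (222, -109), (233, 141), (257, 97), (278, -71), (302, -133), (313, 105), (327, -96), (339, 209)]
hough [(np.float64(266.4), np.float64(181.6), 13.0), (np.float64(267.1), np.float64(176.6), 13.1), (np.float64(283.9), np.float64(162.1), 11.3)] pred 266 181
dot 266.55193905817174 182.26361957525393 [  37   37 1083]
dot 241.32704978038066 198.5285505124451 [  79   84 1366]
```

Run:
```python
from h import *
im=cv2.imread('pics/w13.png'); print(cv2.cvtColor(im,cv2.COLOR_BGR2GRAY)[284:318,266:270].mean(1).astype(int))
flatplan(312,.016,(266.2,181.9),.0035,.094)
```

```text
[ 76  69  69  68  67  67  66  67  67  69  69  70  71  80  90  90  88  87
  87  87  87  86  89 155 170 169 168 165 150 130 126 124 124 124]
centre tool mm -1.53
post [0.6198 0.0852]
shift mm [41.6 -0.7 11.5]
```

```bash
python3 -c "
import cv2
im=cv2.imread('pics/w13.png');cv2.imwrite('pics/w13c.png',cv2.resize(im[90:340,170:365],None,fx=2.3,fy=2.3,interpolation=cv2.INTER_CUBIC))"
```

```text
(no output)
```

View pics/w13c.png

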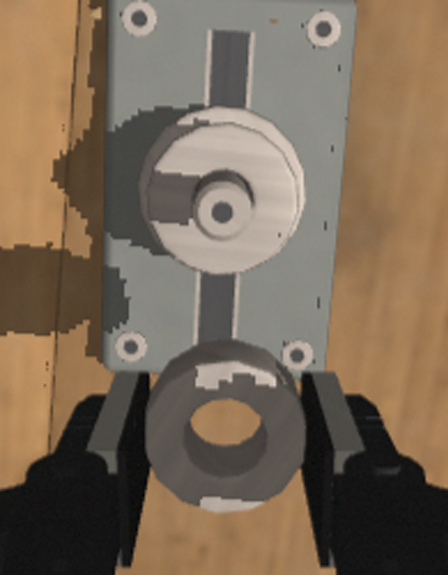

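Both rings lie home and concentric, post top at crop (222,212). The narrow ring's hole is at (226,437) and held level. Final descent.

```bash
python3 -m inch '[[0.010,-0.0002,0,0],[0.024,-0.0005,0,0],[0.036,-0.0006,0,0],[0.0414,-0.0006,0,0],[0.0414,-0.0006,0,0]]' >/dev/null
python3 -m inch '[[0,0,0.004,0],[0,0,0.008,0],[0,0,0.0103,0],[0,0,0.0113,0],[0,0,0.0115,0]]' >/dev/null; python3 ok.py &&
python3 -m inch '[[-0.0001,0,0.0015,0],[-0.0002,0,0.003,0],[-0.0002,0,0.0045,0],[-0.0003,0,0.006,0],[-0.0003,0,0.0075,0]]' >/dev/null; python3 ok.py &&
python3 -m inch '[[-0.0001,0,0.0015,0],[-0.0001,0,0.003,0],[-0.0002,0,0.0045,0],[-0.0003,0,0.006,0],[-0.0004,0,0.008,0]]' >/dev/null; python3 ok.py &&
python3 -m inch '[[-0.0001,0,0.002,0],[-0.0002,0,0.004,0],[-0.0003,0,0.006,0],[-0.0004,0,0.008,0],[-0.0005,0,0.0095,0]]' >/dev/null; python3 ok.py
```

```text
t 34.65 [0.62   0.0861 0.0964] F [-0.4 -0.4 -0.8] M [-0.1   0.02 -0.  ]
t 35.15 [0.6201 0.0864 0.0891] F [-0.2  0.1 -0.3] M [0.04 0.07 0.02]
t 35.65 [0.6202 0.0864 0.0811] F [ 0.6 -0.3 -1.6] M [-0.07  0.06 -0.05]
t 36.15 [0.6201 0.0863 0.0715] F [-0.2 -0.2 -0.9] M [-0.03  0.04  0.01]
```

```bash
python3 -m inch '[[-0.0001,0,0.002,0],[-0.0002,0,0.004,0],[-0.0003,0,0.0055,0],[-0.0003,0,0.007,0],[-0.0004,0,0.008,0]]' >/dev/null; python3 ok.py &&
python3 -m inch '[[0,0,0.0004,0],[0,0,0.0008,0],[-0.0001,0,0.0012,0],[-0.0001,0,0.0016,0],[-0.0001,0,0.002,0]]' - 20 >/dev/null; python3 ok.py &&
python3 -m inch '[[0,0,0.0003,0],[0,0,0.0006,0],[0,0,0.0009,0],[0,0,0.0009,0],[0,0,0.0009,0]]' >/dev/null; python3 ok.py
```

```text
t 36.65 [0.6201 0.0863 0.0635] F [ 0.6 -0.4 -1. ] M [-0.11 -0.04  0.04]
t 37.15 [0.6202 0.0863 0.0617] F [ 0.5 -0.6 -0.5] M [0.   0.01 0.03]
t 37.65 [0.6202 0.0863 0.0615] F [-2.4 -0.3  6.7] M [-0.16  0.47  0.07]
```

Contact at exactly the home height. Releasing and withdrawing.

```bash
python3 -m inch '[[0,0,0,0],[0,0,0,0],[0,0,0,0],[0,0,0,0],[0,0,0,0]]' -0.6 >/dev/null; python3 ok.py
python3 -m inch '[[0,0,-0.005,0],[0.001,0,-0.025,0],[0.003,0,-0.06,0],[0.004,0,-0.09,0],[-0.03,0,-0.1,0]]' >/dev/null
python3 -m inch '[[-0.01,0,0,0],[-0.02,0,0,0],[-0.025,0,0,0],[-0.025,0,0,0],[-0.025,0,0,0]]' >/dev/null
python3 - <<'E'
from h import *
rel([.6198,.0853,.1])
st=env.observe(); w=env.snapshot('wrist'); s=env.snapshot('side'); c=env.snapshot('scene')
a=cv2.resize(w,(400,300)); u,v=proj('side',[.62,.085,.05]).astype(int); b=cv2.resize(s[v-50:v+50,u-65:u+65],(400,300),interpolation=cv2.INTER_CUBIC)
u,v=proj('scene',[.62,.085,.05]).astype(int); d=cv2.resize(c[v-50:v+50,u-65:u+65],(400,300),interpolation=cv2.INTER_CUBIC)
cv2.imwrite('pics/final.png',np.vstack([np.hstack([a,b]),np.hstack([d,cv2.resize(s,(400,300))])]))
E
```

```text
t 38.15 [0.6201 0.0863 0.0606] F [0.3 0.6 0.9] M [-0.    0.01 -0.05]
t 39.15 rel mm [55.4 -0.1 60.2] turn 0 tcp [0.6268 0.0276 0.1576] yaw 96.7 F [ 0.7 -0.1  0.1] grip 0.0688 0.0
```

View pics/final.png

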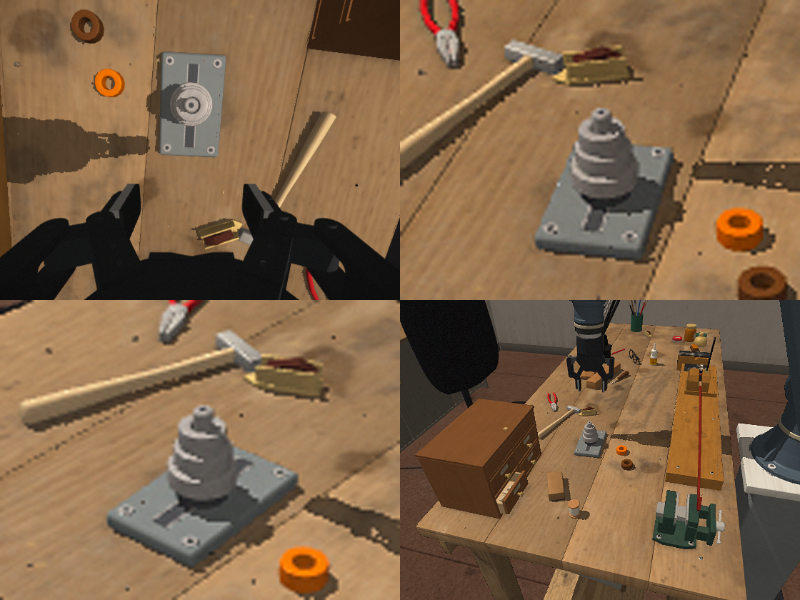

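All three rings are stacked wide, middle, narrow and lie flat with the post top showing. The gripper is clear and the plane, block and spool haven't moved. Handing in.

```bash
python3 -c "
from workcell import env
print(env.finish_job())"
```

```text
the job is handed in; nothing more can be done
None
```

The three spacers are home on the arbor post, widest, then middle, then narrowest, each guided down at 20 mm/s or less with measured forces no higher than about 14 N; the job was handed in at about 39 s of the 67 s allowed, with the plane, block and spool untouched.

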